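# Roll the cap strips home on a 96-well sample plate

### The job

Take the cap roller from its stand and, pressing steadily but gently, roll it along the sample plate from one end to the other so that all twelve cap strips are pushed fully home; keep well below 30 N, which would crack the plate, and touch it only with the roller. Then hang the roller back upright in its stand, and leave everything else on the desk where it is.

Things in the scene. Friction and masses are not known exactly. Their poses are not given: they have to be found in the camera images.
- block: Heavy fixed cooling block, 156 (x) x 116 (y) mm black foot, carrying the blue sample plate (128 x 86 mm, long side along x). Origin: centre of its underside, z up. The plate is jammed firmly (not springy) by its tapered tubes, up to 8 mm higher or lower than nominal and leaning lengthwise by up to 0.05 rad. That is in no reading: feel it. It cracks when the drum's contact forces add up to over 30 N.
- cap_sheet (a point): On the block, 54.5 mm over its origin, same axes: nominal centre of the flat sheet of twelve white 8-cap strips when home (fully proud: tops 4 mm higher); true height differs with the plate (see block). Each strip is 8.4 mm (x) x 73 mm (y); side by side at 9 mm pitch, strip n at x = 9 mm * (n - 6.5). A drum pressing down with 12 to 17 N pushes each strip home as it rolls over.
- roller_grip (a point): Middle of the upright blue grip of the loose cap roller (0.4 kg). Grip: 26 (x) x 44 (y) x 66 mm tall, top 26 mm over this point; hold it across its 26 mm (fingers closing along x) with 60 N or more. Steel flange 30 (x) x 124 (y) x 6 mm, underside 46 mm below. Free-turning black rubber drum 36 mm diameter, 84 mm long along y, lowest line 88 mm below. Rolls along x, either way; the two ways round are alike.
- drum (a joint): Turn of the roller's drum in its yoke, rad, 0 at the start; 1 rad is 18 mm of rolling.
- stand_seat (a point): Fixed white roller stand, foot 78 (x) x 144 (y) mm. This point, 55 mm over the desk, is midway between the tops of its two pillars, where the middle of the flange's underside rests (grip then 46 mm above). Pillars 14 mm thick, 59 mm either side along y; each has two blue lips 10 mm high, 40 mm apart along x, that the flange drops between (5 mm play along x and y). Roller x lies along this x, either way.
- cap1 (a joint): How far cap strip 1 has been pushed down, m: 0 fully proud, 0.004 fully home (starts 0 to 0.0008); it slides straight down against about 5 N of dry friction and stays where it is left.
- cap2 (a joint): How far cap strip 2 has been pushed down, m: 0 fully proud, 0.004 fully home (starts 0 to 0.0008); it slides straight down against about 5 N of dry friction and stays where it is left.
- cap3 (a joint): How far cap strip 3 has been pushed down, m: 0 fully proud, 0.004 fully home (starts 0 to 0.0008); it slides straight down against about 5 N of dry friction and stays where it is left.
- cap4 (a joint): How far cap strip 4 has been pushed down, m: 0 fully proud, 0.004 fully home (starts 0 to 0.0008); it slides straight down against about 5 N of dry friction and stays where it is left.
- cap5 (a joint): How far cap strip 5 has been pushed down, m: 0 fully proud, 0.004 fully home (starts 0 to 0.0008); it slides straight down against about 5 N of dry friction and stays where it is left.
- cap6 (a joint): How far cap strip 6 has been pushed down, m: 0 fully proud, 0.004 fully home (starts 0 to 0.0008); it slides straight down against about 5 N of dry friction and stays where it is left.
- cap7 (a joint): How far cap strip 7 has been pushed down, m: 0 fully proud, 0.004 fully home (starts 0 to 0.0008); it slides straight down against about 5 N of dry friction and stays where it is left.
- cap8 (a joint): How far cap strip 8 has been pushed down, m: 0 fully proud, 0.004 fully home (starts 0 to 0.0008); it slides straight down against about 5 N of dry friction and stays where it is left.
- cap9 (a joint): How far cap strip 9 has been pushed down, m: 0 fully proud, 0.004 fully home (starts 0 to 0.0008); it slides straight down against about 5 N of dry friction and stays where it is left.
- cap10 (a joint): How far cap strip 10 has been pushed down, m: 0 fully proud, 0.004 fully home (starts 0 to 0.0008); it slides straight down against about 5 N of dry friction and stays where it is left.
- cap11 (a joint): How far cap strip 11 has been pushed down, m: 0 fully proud, 0.004 fully home (starts 0 to 0.0008); it slides straight down against about 5 N of dry friction and stays where it is left.
- cap12 (a joint): How far cap strip 12 has been pushed down, m: 0 fully proud, 0.004 fully home (starts 0 to 0.0008); it slides straight down against about 5 N of dry friction and stays where it is left.
- canister_a: Bystander: steel cotton canister, 72 mm wide, 95 mm tall; origin at the centre of its underside. Leave alone.
- canister_b: Bystander: smaller steel canister, 60 mm wide, 80 mm tall; origin at the centre of its underside. Leave alone.
- reagent: Bystander: amber reagent bottle, 48 mm wide, 110 mm tall; origin at the centre of its underside. Leave alone.
- tip_box: Bystander: blue pipette-tip box with clear lid, 85 x 122 x 64 mm; origin at the centre of its underside. Leave alone.
- slide_box: Bystander: green microscope-slide box, 90 x 102 x 34 mm; origin at the centre of its underside. Leave alone.
- marker: Bystander: marker pen lying flat, 132 mm long along its x, 12 mm thick; origin at the centre of its underside. Leave alone.
- spare_strip: Bystander: a spare loose cap strip lying on the desk, 73 mm long along its x, 8 mm thick; origin at the centre of its underside. Leave alone.
Mind the look-alikes: they are no part of the job. Of the things like the part that bears roller_grip, leave any that is purple or yellow; of the rest the larger one is meant.

How it is judged:
By the outcome, as a careful person would: the job done as asked, in the order asked, and still so for the second after the job is handed in, with the robot touching nothing.
It also fails if it takes over 72 s, if anything falls off the work surface, if the arm or the gripper's body presses on something with over 40 N, if the wrist force passes 120 N, or if a joint passes its speed limit or range.

### The arm

A 6-joint arm with a two-finger parallel gripper is mounted at the origin on the work surface. World frame = base frame: x ahead of the robot, y to its left, z up, the work surface at z = 0. Lengths are in m, angles in rad, forces in N, time in s.
With the tool pointing down it reaches from about 0.3 to 0.75 m from the base axis. Payload 8.5 kg.
Tool frame: the origin (TCP) lies on the centre line of the jaws, within the pads' length; the fingertips stand 8 mm ahead of it and the grasp point (between the pads) lies 11 mm behind it; z points along the fingers, y is the line along which they close (so a half turn about z gives the same grasp; the last joint's range is limited). The gripper opens to 88 mm and grips with 3 to 60 N. Pads are 18 mm wide; open, the fingers measure 123 mm over their backs; the gripper's body (75 mm by 187 mm) begins 45 mm behind the grasp point.
Start: joints at [1.102, 0.381, 1.297, -0, 1.464, -0.215], TCP at [0.138, 0.532, 0.247] pointing down, gripper open.
Joint ranges: [-3.11, 3.11], [-0.89, 2.33], [0.22, 2.48], [-1.42, 4.56], [0.17, 2.85], [-2.88, 2.88]. Speed limits (rad/s): [2.39, 2.39, 3.14, 3.14, 3.14, 3.14].

### API

Orientations are given as a unit quaternion [x, y, z, w].
In Python, from plant import env gives the robot as it stands.
- The arm moves only by the tool apply_moves, never from a script. Its argument "deltas" is a list of rows, each a list of 7 numbers: the turn, a rotation vector about the tool's x, y, z in rad, then the shift along the tool's x, y, z in m, then the gripper command: -1 is shut, 1 is fully open, values between are in proportion. In form: [[ax, ay, az, tx, ty, tz, grip], ...]. A call has exactly 5 rows; each row is the pose to reach, as a shift and turn from the pose commanded when the call began, along the tool's axes at that moment; what a row does not reach only later rows make up. A row lasts 1/10 s, in which the tool goes at most 50 mm and 8.59 degrees, less where a joint would pass 70% of its speed; a pose out of reach is approached as far as the arm can. A call with a gripper value outside its range is refused whole. The fingers move at their own pace and stop on an object; "squeeze" is the grip in N (left out, the last holds). Time passes only in rows, so rows that repeat a pose let the fingers close, or fill a call up. It gives the time, the measured TCP pose, the force, the opening and the grip force at its end, in the units of the state.
- env.sense(): the state, without advancing time (a new reading comes with each control period).
- env.camera(name): name is "scene" or "top"; returns the picture (400x640x3 uint8, red, green, blue); there is no depth.
- env.calibration(name): a dict with "intrinsics" (3x3 intrinsics, pixels), "R" (3x3) and "t" (3): a world point X has camera coordinates R X + t. Camera axes: x right, y down, z forward; pixel columns grow to the right and rows downward; lengths in m; the calibration is good to about 2 mm. A picture is of the moment at which its call begins. calibration takes no time and is no camera call.
- env.hand_in(): hands the job in; it is judged then, once.
The state is a dict: "clock": time; "qpos": joint angles; "joint_vel": joint speeds; "joint_efforts": joint torques, N m; "ee_pos": TCP position; "ee_rot": TCP orientation; "ft_force": force on the tool from outside, world axes, zero at the start; "moment": the same for the moment, N m; "gripper_width": finger opening in m; "gripper_force": force on a finger pad.
Only numpy, scipy, OpenCV 4.12 (cv2) and the standard library are available. Lean on these libraries where they do the work, as an engineer would, in place of code of your own. Each camera call takes 0.05 s, during which the arm holds its last target. There are 200 camera calls.

## Working session

There is one attempt and no reset: what is moved stays moved. The work goes in short steps, Python scripts to look and compute and a tool call to move; the robot and the scene stay as the last step left them, time stands still between calls to the robot, and variables do not carry over. Pictures are saved under pics/ and viewed, at most 10 in all, crops included, and the job is handed in when it is done.

Besides the shell and the picture viewer there is one more tool, called as a command line: name --pt "numbers of a row" for each row, then --argument value for the rest. apply_moves: Moves the arm, as the interface text tells. Its arguments: {"type":"object","properties":{"deltas":{"type":"array","items":{"type":"array","items":{"type":"number"}}},"squeeze":{"type":"number"}},"required":["deltas"]}

```bash
mkdir -p pics; ls
python3 - <<'E'
from plant import env
import cv2
for n in("scene","top"):
    cv2.imwrite(f"pics/{n}0.png",env.camera(n)[:,:,::-1])
    c=env.calibration(n);print(n,c["intrinsics"],c["R"],c["t"])
print(env.sense())
E
```

```text
pics
scene [[396.36934778   0.         321.14356231]
 [  0.         396.36934778 199.49177192]
 [  0.           0.           1.        ]] [[ 0.10437165  0.99453664 -0.00185011]
 [ 0.82682373 -0.08780452 -0.55556538]
 [-0.55269257  0.05645556 -0.8314708 ]] [-0.0144079  -0.38122643  1.35288779]
top [[479.53410573   0.         317.47746621]
 [  0.         479.53410573 194.12320508]
 [  0.           0.           1.        ]] [[-0.01365717 -0.99990504  0.00184221]
 [-0.9869875   0.01318548 -0.16025547]
 [ 0.16021596 -0.00400688 -0.98707385]] [-0.04974431  0.51541482  1.12385001]
{'clock': 0.1, 'qpos': array([ 1.10173956e+00,  3.81128521e-01,  1.29812365e+00,  8.07218253e-06,
        1.46363495e+00, -2.15297940e-01]), 'joint_vel': array([-0.00155249, -0.00066104, -0.00275294,  0.00071893,  0.00244148,
        0.00117105]), 'joint_efforts': array([ 4.03280690e-03, -4.38648105e+01, -2.24907410e+01,  7.14680040e-02,
        3.42529477e-02, -6.42758346e-05]), 'ee_pos': array([0.13796446, 0.53217156, 0.24622025]), 'ee_rot': array([ 1.26539668e-01,  9.91961337e-01, -6.08364539e-04, -2.20952103e-04]), 'ft_force': array([ 0.06480423, -0.10158365, -0.16612123]), 'moment': array([0.03212911, 0.00381964, 0.03634535]), 'gripper_force': 0.0, 'gripper_width': 0.08817627925131973}
```

View pics/scene0.png

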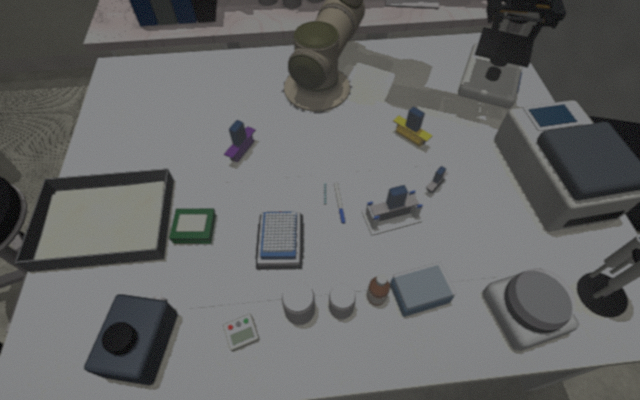

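View pics/top0.png

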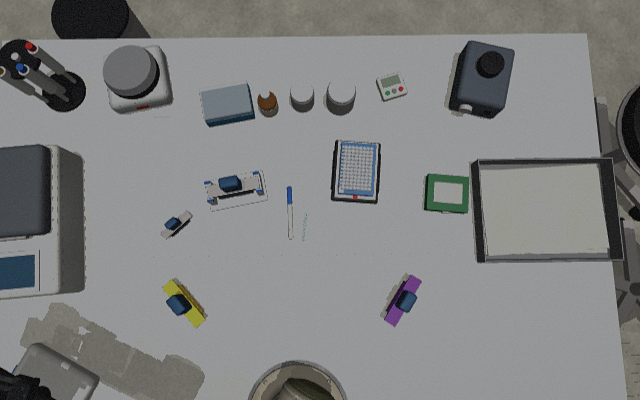

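Scene: block at (280,238), stand with roller at (396,202). Candidates for the roller are purple (240,140), yellow (412,125), a small grey one (437,178) and the larger one on the white stand (396,200). The purple and yellow ones are excluded, and of the other two the larger fits: top view (232,185), against the small one at (176,224). I'll confirm with one crop.

Run:
```python
import cv2,numpy as np
t=cv2.imread("pics/top0.png");s=cv2.imread("pics/scene0.png")
a=cv2.resize(t[160:240,150:280],None,fx=6,fy=6,interpolation=cv2.INTER_CUBIC)[:300,:780]
c=cv2.resize(t[160:218,196:276],(400,290),interpolation=cv2.INTER_CUBIC)
d=cv2.resize(t[132:210,325:389],(400,488))[:290]
e=cv2.resize(s[160:240,350:460],(400,290),interpolation=cv2.INTER_CUBIC)
f=cv2.resize(s[200:272,245:315],(400,411),interpolation=cv2.INTER_CUBIC)[:290]
cv2.imwrite("pics/crop1.png",np.vstack([np.hstack([c,cv2.resize(t[132:210,322:392],(400,290),interpolation=cv2.INTER_CUBIC)]),np.hstack([e,cv2.resize(s[200:272,245:315],(400,290),interpolation=cv2.INTER_CUBIC)])]))
```

```text
(no output)
```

View pics/crop1.png

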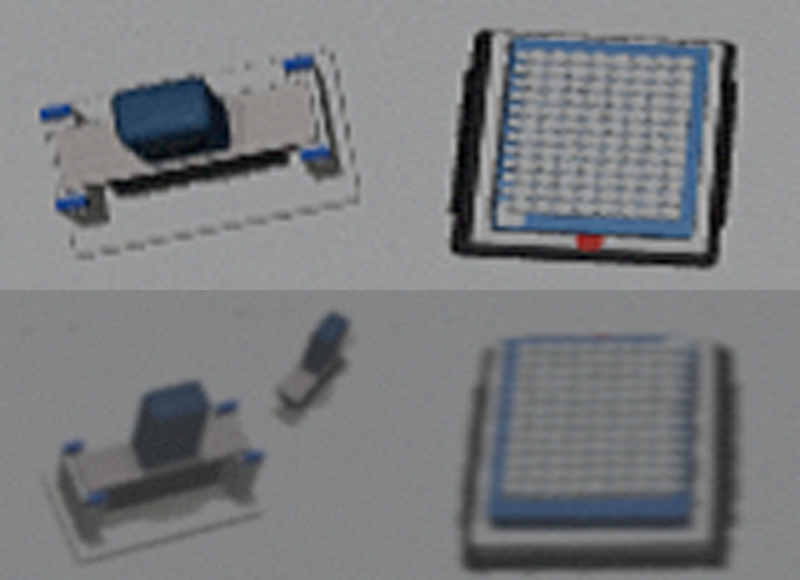

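The crop confirms it: large uncoloured roller in the white stand with four blue lips, and the block with its long side roughly along world x. Next I measure the lips, grip top and block.

```bash
cat > h.py <<'E'
import numpy as np,cv2
from plant import env
def ray(n,px,z):
    c=env.calibration(n);R,t=c["R"],c["t"];C=-R.T@t
    d=(R.T@np.linalg.solve(c["intrinsics"],np.c_[np.atleast_2d(px),np.ones(len(np.atleast_2d(px)))].T)).T
    return (C+d*((z-C[2])/d[:,2:]))[:,:2]
def tri(a,b):
    A=[];B=[]
    for n,px in(("scene",a),("top",b)):
        c=env.calibration(n);P=c["intrinsics"]@np.c_[c["R"],c["t"]]
        A+=[px[0]*P[2]-P[0],px[1]*P[2]-P[1]]
    A=np.array(A);return np.linalg.lstsq(A[:,:3],-A[:,3],rcond=None)[0]
E
python3 - <<'E'
from h import *
t=cv2.imread("pics/top0.png");s=cv2.imread("pics/scene0.png")
def blobs(im,box,f,amin=3):
    x0,y0,x1,y1=box;h=cv2.cvtColor(im[y0:y1,x0:x1],cv2.COLOR_BGR2HSV).astype(int)
    m=f(h).astype(np.uint8);n,l,st,ce=cv2.connectedComponentsWithStats(m)
    return [(ce[i]+[x0,y0],st[i,4],np.argwhere(l==i)[:,::-1]+[x0,y0]) for i in range(1,n) if st[i,4]>=amin]
lip=lambda h:(h[...,0]>105)&(h[...,0]<125)&(h[...,1]>150)&(h[...,2]>110)
L=[]
for c,a,_ in blobs(t,(196,160,276,218),lip): print("lip",c,a,ray("top",c,.065));L.append(c)
lips=lambda h:(h[...,0]>105)&(h[...,0]<125)&(h[...,1]>120)&(h[...,2]>80)
for c,a,_ in blobs(s,(350,160,430,240),lips): print("lipS",c,a,ray("scene",c,.065))
def rect(n,p,z):
    P=ray(n,p,z).astype(np.float32);r=cv2.minAreaRect(P);return np.round(r[0],4),np.round(r[1],4),r[2]
g=lambda h:(h[...,0]>95)&(h[...,0]<120)&(h[...,1]>90)&(h[...,2]<125)&(h[...,2]>30)
for c,a,p in blobs(t,(205,165,258,200),g,30): print("grip top",c,a,rect("top",p,.127))
dk=lambda h:h[...,2]<60
P=np.vstack([p for c,a,p in blobs(t,(325,132,389,210),dk,15)]);
for z in(0,.02):print("foot",rect("top",P,z))
bl=lambda h:(h[...,0]>95)&(h[...,0]<120)&(h[...,1]>100)&(h[...,2]>100)
P=np.vstack([p for c,a,p in blobs(t,(325,132,389,210),bl,4)]);
for z in(.04,.05):print("plate",rect("top",P,z))
P=np.vstack([p for c,a,p in blobs(s,(245,200,315,272),bl,4)]);
for z in(.04,.05):print("plateS",rect("scene",P,z))
E
```

```text
lip [254.66666667 172.16666667] 6 [[0.56625373 0.09328643]]
lip [206.5 182. ] 10 [[0.54379102 0.20818006]]
lip [258.25  190.375] 8 [[0.52183553 0.08442393]]
lip [209.75 200.  ] 8 [[0.50017754 0.19944619]]
grip top [228.94347826 182.63043478] 230 (array([0.5293, 0.141 ]), array([0.0311, 0.0495]), 3.1143569946289062)
foot (array([ 0.5777, -0.1541]), array([0.1207, 0.1537]), 85.03053283691406)
foot (array([ 0.5735, -0.1524]), array([0.1187, 0.1511]), 85.030517578125)
plate (array([ 0.5774, -0.1546]), array([0.0843, 0.1277]), 85.02346801757812)
plate (array([ 0.5753, -0.1537]), array([0.0836, 0.1266]), 85.02344512939453)
plateS (array([ 0.6297, -0.1582]), array([0.0803, 0.0106]), 85.87934875488281)
plateS (array([ 0.6347, -0.1575]), array([0.0794, 0.0104]), 85.8793716430664)
```

```bash
cat > to.py <<'E'
import sys
from h import *
from scipy.spatial.transform import Rotation as Ro
x,y,z,w=map(float,sys.argv[1:5]);s=env.sense()
R=Ro.from_quat(s["ee_rot"]);c,q=np.cos(w),np.sin(w)
T=Ro.from_matrix(np.c_[[q,-c,0],[c,q,0],[0,0,-1]])   # tool y at world yaw w, z down
print("turn",(R.inv()*T).as_rotvec().round(4),"shift",R.inv().apply(np.array([x,y,z])-s["ee_pos"]).round(4))
print("at",s["ee_pos"].round(4),"F",s["ft_force"].round(2),"w",round(s["gripper_width"],4),"t",s["clock"],"q6",s["qpos"].round(2))
E
python3 to.py .533 .1463 .21 .195
```

```text
Traceback (most recent call last):
  File "to.py", line 6, in <module>
    T=Ro.from_matrix(np.c_[[q,-c,0],[c,q,0],[0,0,-1]])   # tool y at world yaw w, z down
  File "scipy/spatial/transform/_rotation.pyx", line 1143, in scipy.spatial.transform._rotation.Rotation.from_matrix
ValueError: Non-positive determinant (left-handed or null coordinate frame) in rotation matrix 0: [[ 0.19376653  0.98104767  0.        ]
 [-0.98104767  0.19376653  0.        ]
 [ 0.          0.         -1.        ]].
```

apply_moves --pt "0 0 0.14 -0.04 -0.023 0.004 1" --pt "0 0 0.28 -0.08 -0.046 0.008 1" --pt "0 0 0.42 -0.12 -0.069 0.012 1" --pt "0 0 0.56 -0.16 -0.092 0.016 1" --pt "0 0 0.7 -0.2 -0.115 0.02 1" --squeeze 60

```text
clock: 0.6
ee_pos: [0.3037, 0.3693, 0.2265]
ee_rot: [0.461, 0.887, -0.0, -0.0]
ft_force: [0.5, 1.3, -0.1]
gripper_width: 0.0881
gripper_force: 0.0
```

```bash
python3 to.py .533 .1463 .21 .195
```

```text
Traceback (most recent call last):
  File "to.py", line 6, in <module>
    T=Ro.from_matrix(np.c_[[q,-c,0],[c,q,0],[0,0,-1]])   # tool y at world yaw w, z down
  File "scipy/spatial/transform/_rotation.pyx", line 1143, in scipy.spatial.transform._rotation.Rotation.from_matrix
ValueError: Non-positive determinant (left-handed or null coordinate frame) in rotation matrix 0: [[ 0.19376653  0.98104767  0.        ]
 [-0.98104767  0.19376653  0.        ]
 [ 0.          0.         -1.        ]].
```

```bash
sed -i 's/\[q,-c,0\]/[-q,c,0]/' to.py; python3 to.py .533 .1463 .21 .195
```

```text
turn [-4.000e-04  1.000e-04  4.165e-01] shift [-0.3143  0.0598  0.0164]
at [0.3037 0.3693 0.2265] F [ 0.51  1.29 -0.1 ] w 0.0881 t 0.6 q6 [0.63 0.27 1.52 0.   1.35 0.02]
```

apply_moves --pt "0 0 0.083 -0.045 0.008 0.003 1" --pt "0 0 0.166 -0.09 0.017 0.006 1" --pt "0 0 0.25 -0.135 0.026 0.01 1" --pt "0 0 0.333 -0.18 0.034 0.013 1" --pt "0 0 0.416 -0.225 0.043 0.016 1"

```text
clock: 1.1
ee_pos: [0.469, 0.2106, 0.2104]
ee_rot: [0.634, 0.773, -0.0, -0.0]
ft_force: [1.4, 1.2, -0.2]
gripper_width: 0.0884
gripper_force: 0.0
```

```bash
python3 to.py .533 .1463 .16 .195
```

```text
turn [-0.0006 -0.0001  0.0024] shift [-0.0756  0.0502  0.0504]
at [0.469  0.2106 0.2104] F [ 1.43  1.2  -0.16] w 0.0884 t 1.1 q6 [ 0.19  0.35  1.46  0.    1.33 -0.01]
```

apply_moves --pt "0 0 0 -0.03 0.02 0 1" --pt "0 0 0 -0.06 0.04 0 1" --pt "0 0 0.002 -0.0756 0.05 0.015 1" --pt "0 0 0.002 -0.0756 0.05 0.04 1" --pt "0 0 0.002 -0.0756 0.05 0.04 1"

```text
clock: 1.6
ee_pos: [0.5303, 0.148, 0.167]
ee_rot: [0.634, 0.774, -0.002, -0.003]
ft_force: [-0.1, -0.2, -0.2]
gripper_width: 0.0882
gripper_force: 0.0
```

```bash
python3 to.py .533 .1463 .085 .195; python3 -c "
from h import *
for n in('scene','top'): cv2.imwrite(f'pics/{n}1.png',env.camera(n)[:,:,::-1])
a=cv2.imread('pics/top1.png')[130:230,180:290];b=cv2.imread('pics/scene1.png')[140:240,340:450]
cv2.imwrite('pics/crop2.png',np.hstack([cv2.resize(i,(400,364),interpolation=cv2.INTER_CUBIC) for i in(a,b)]))"
```

```text
turn [-0.0074 -0.0012  0.0034] shift [-0.0023  0.0029  0.082 ]
at [0.5303 0.148  0.167 ] F [-0.06 -0.19 -0.23] w 0.0882 t 1.6 q6 [ 0.06  0.45  1.42  0.    1.27 -0.14]
```

View pics/crop2.png

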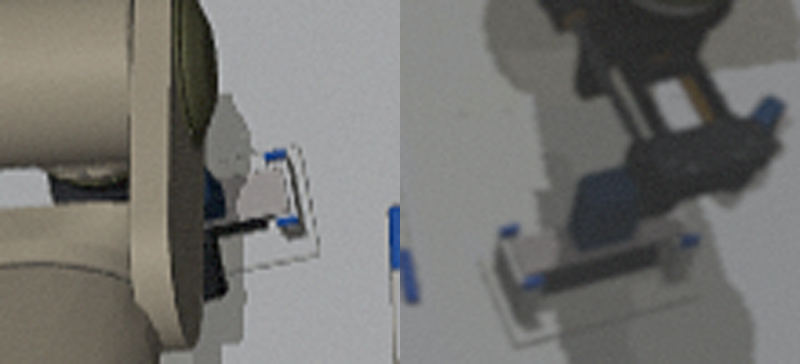

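The view is consistent so far: grip at crop (605,210), gripper up and right of it because it is higher. I'll check this by projecting the points.

Run:
```python
from h import *
c=env.calibration("scene")
for n,X in dict(tcp=(.5303,.148,.167),tcp_mid_body=(.53,.148,.223),gripTop=(.533,.1463,.127)).items():
    p=c["intrinsics"]@(c["R"]@np.array(X)+c["t"]);p=p[:2]/p[2];print(n,p,"crop",400+(p[0]-340)*3.636,(p[1]-140)*3.64)
s=cv2.imread("pics/scene0.png");h=cv2.cvtColor(s,cv2.COLOR_BGR2HSV).astype(int)[180:215,385:410]
m=(h[...,0]>100)&(h[...,0]<125)&(h[...,1]>80)&(h[...,2]<110);q=np.argwhere(m)[:,::-1]+[385,180]
print(q.mean(0),q.min(0),q.max(0))
X=(.533,.1463,.101);p=c["intrinsics"]@(c["R"]@np.array(X)+c["t"]);print("grip mid pred",p[:2]/p[2])
```

```text
tcp [401.25508544 178.78972961] crop 622.7234906520682 141.19461577951586
tcp_mid_body [405.40439932 163.62316661] crop 637.8103959296843 85.98832646878627
gripTop [398.06423747 189.62054611] crop 611.1215674293628 180.61878785437622
[398.06329114 190.26582278] [391 187] [405 194]
grip mid pred [396.39127727 195.6646477 ]
```

apply_moves --pt "0 0 0 0 0 0 1" --pt "0 0 0 0 0 0.02 1" --pt "0 0 0 0 0 0.045 1" --pt "0 0 0 0 0 0.07 1" --pt "0 0 0 0 0 0.084 1"

```text
clock: 2.2
ee_pos: [0.5317, 0.1486, 0.0861]
ee_rot: [0.633, 0.774, -0.0, -0.0]
ft_force: [-0.4, 0.4, 0.3]
gripper_width: 0.0883
gripper_force: 0.0
```

```bash
python3 to.py .533 .1463 .084 .195
```

```text
turn [-0.0003 -0.0001  0.0048] shift [-0.0025  0.0008  0.0021]
at [0.5317 0.1486 0.0861] F [-0.44  0.41  0.33] w 0.0883 t 2.2 q6 [ 0.06  0.55  1.52  0.    1.07 -0.14]
```

Close now.

apply_moves --pt "0 0 0.005 -0.002 0.001 0 0" --pt "0 0 0.005 -0.002 0.001 0 -0.5" --pt "0 0 0.005 -0.002 0.001 0 -1" --pt "0 0 0.005 -0.002 0.001 0 -1" --pt "0 0 0.005 -0.002 0.001 0 -1" --squeeze 60

```text
clock: 2.7
ee_pos: [0.5337, 0.1464, 0.0874]
ee_rot: [0.635, 0.772, 0.0, 0.0]
ft_force: [0.6, 1.0, -1.0]
gripper_width: 0.0501
gripper_force: 0.0
```

apply_moves --pt "0 0 0 0 0 0 -1" --pt "0 0 0 0 0 0 -1" --pt "0 0 0 0 0 0 -1" --pt "0 0 0 0 0 0 -1" --pt "0 0 0 0 0 0 -1"

```text
clock: 3.2
ee_pos: [0.5335, 0.1463, 0.0868]
ee_rot: [0.635, 0.772, -0.0, -0.0]
ft_force: [-0.5, -0.7, 1.1]
gripper_width: 0.0254
gripper_force: 60.0
```

```bash
python3 to.py .533 .1463 .084 .195
```

```text
turn [-0.0001  0.     -0.001 ] shift [ 0.0001 -0.0005  0.0028]
at [0.5335 0.1463 0.0868] F [-0.46 -0.68  1.1 ] w 0.0254 t 3.2 q6 [ 0.05  0.55  1.52 -0.    1.07 -0.14]
```

apply_moves --pt "0 0 0 0 0 -0.01 -1" --pt "0 0 0 0 0 -0.03 -1" --pt "0 0 0 0 0 -0.06 -1" --pt "0 0 0 0 0 -0.09 -1" --pt "0 0 0 0 0 -0.11 -1"

```text
clock: 3.7
ee_pos: [0.5336, 0.1464, 0.1991]
ee_rot: [0.635, 0.772, 0.001, 0.001]
ft_force: [0.1, -0.4, -3.9]
gripper_width: 0.0254
gripper_force: 60.0
```

apply_moves --pt "0 0 0.03 -0.02 -0.0045 0 -1" --pt "0 0 0.06 -0.05 -0.011 0 -1" --pt "0 0 0.09 -0.085 -0.019 0 -1" --pt "0 0 0.12 -0.12 -0.027 0 -1" --pt "0 0 0.15 -0.155 -0.035 0 -1"

```text
clock: 4.2
ee_pos: [0.5286, -0.0137, 0.197]
ee_rot: [0.692, 0.722, -0.0, -0.0]
ft_force: [0.6, 0.6, -4.0]
gripper_width: 0.0256
gripper_force: 60.0
```

```bash
python3 to.py .526 -.150 .2 -.087
```

```text
turn [-4.0e-04 -1.0e-04  1.3e-01] shift [-0.136  -0.0085 -0.003 ]
at [ 0.5286 -0.0137  0.197 ] F [ 0.62  0.59 -4.04] w 0.0256 t 4.2 q6 [-0.25  0.39  1.44 -0.    1.32 -0.29]
```

apply_moves --pt "0 0 0.03 -0.035 -0.002 0 -1" --pt "0 0 0.06 -0.07 -0.004 0 -1" --pt "0 0 0.09 -0.1 -0.006 0 -1" --pt "0 0 0.115 -0.125 -0.008 0 -1" --pt "0 0 0.13 -0.136 -0.0085 0 -1"

```text
clock: 4.7
ee_pos: [0.5262, -0.1506, 0.1969]
ee_rot: [0.738, 0.675, -0.0, -0.0]
ft_force: [0.4, 0.2, -3.6]
gripper_width: 0.0255
gripper_force: 60.0
```

apply_moves --pt "0 0 0 0 0 0 -1" --pt "0 0 0 0 0 0.01 -1" --pt "0 0 0 0 0 0.02 -1" --pt "0 0 0 0 0 0.03 -1" --pt "0 0 0 0 0 0.03 -1"

```text
clock: 5.2
ee_pos: [0.5259, -0.1477, 0.1649]
ee_rot: [0.736, 0.676, -0.001, -0.002]
ft_force: [-0.1, 0.7, -3.2]
gripper_width: 0.0253
gripper_force: 60.0
```

```bash
python3 to.py .526 -.150 .15 -.087;  python3 -c "
from h import *
for n in('scene','top'): cv2.imwrite(f'pics/{n}2.png',env.camera(n)[:,:,::-1])
a=cv2.imread('pics/top2.png')[120:220,305:415];b=cv2.imread('pics/scene2.png')[175:275,225:335]
cv2.imwrite('pics/crop3.png',np.hstack([cv2.resize(i,(400,364),interpolation=cv2.INTER_CUBIC) for i in(a,b)]))"
```

```text
turn [-0.0034 -0.0015  0.002 ] shift [-0.0023  0.0004  0.0148]
at [ 0.5259 -0.1477  0.1649] F [-0.1   0.72 -3.15] w 0.0253 t 5.2 q6 [-0.49  0.45  1.44  0.    1.26 -0.41]
```

View pics/crop3.png

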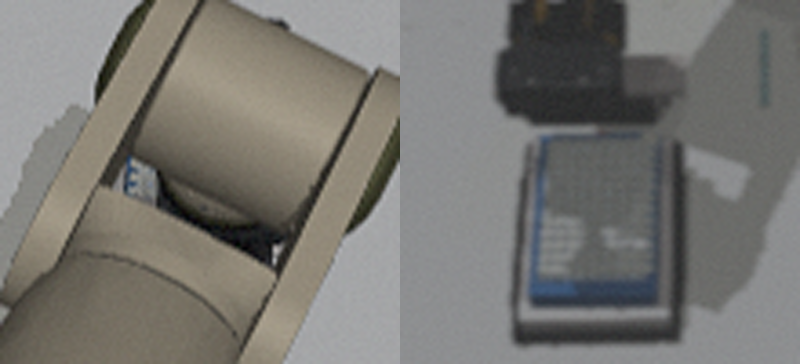

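The crop shows the roller over the near end of the sheet. Now I feel downwards.

apply_moves --pt "0 0 0.002 -0.002 0 0.004 -1" --pt "0 0 0.002 -0.002 0 0.008 -1" --pt "0 0 0.002 -0.002 0 0.012 -1" --pt "0 0 0.002 -0.002 0 0.015 -1" --pt "0 0 0.002 -0.002 0 0.016 -1"

```text
clock: 5.8
ee_pos: [0.5263, -0.1507, 0.1503]
ee_rot: [0.738, 0.675, -0.0, -0.0]
ft_force: [0.2, -0.6, -3.8]
gripper_width: 0.0252
gripper_force: 60.0
```

apply_moves --pt "0 0 0 0 0 0.001 -1" --pt "0 0 0 0 0 0.002 -1" --pt "0 0 0 0 0 0.003 -1" --pt "0 0 0 0 0 0.004 -1" --pt "0 0 0 0 0 0.004 -1"

```text
clock: 6.3
ee_pos: [0.5263, -0.1507, 0.1467]
ee_rot: [0.738, 0.675, -0.0, -0.0]
ft_force: [-0.4, -0.4, -3.9]
gripper_width: 0.0254
gripper_force: 60.0
```

apply_moves --pt "0 0 0 0 0 0.0008 -1" --pt "0 0 0 0 0 0.0016 -1" --pt "0 0 0 0 0 0.0024 -1" --pt "0 0 0 0 0 0.003 -1" --pt "0 0 0 0 0 0.003 -1"

```text
clock: 6.8
ee_pos: [0.5263, -0.1507, 0.1437]
ee_rot: [0.738, 0.675, -0.0, -0.0]
ft_force: [-0.6, 0.2, -4.1]
gripper_width: 0.0256
gripper_force: 60.0
```

apply_moves --pt "0 0 0 0 0 0.0008 -1" --pt "0 0 0 0 0 0.0014 -1" --pt "0 0 0 0 0 0.002 -1" --pt "0 0 0 0 0 0.002 -1" --pt "0 0 0 0 0 0.002 -1"

```text
clock: 7.3
ee_pos: [0.5264, -0.1507, 0.1417]
ee_rot: [0.738, 0.675, 0.0, -0.0]
ft_force: [-0.6, -0.0, -3.5]
gripper_width: 0.0256
gripper_force: 60.0
```

apply_moves --pt "0 0 0 0 0 0.0007 -1" --pt "0 0 0 0 0 0.0014 -1" --pt "0 0 0 0 0 0.002 -1" --pt "0 0 0 0 0 0.002 -1" --pt "0 0 0 0 0 0.002 -1"

```text
clock: 7.8
ee_pos: [0.5264, -0.1507, 0.1397]
ee_rot: [0.738, 0.675, 0.0, 0.0]
ft_force: [0.5, 1.0, -3.7]
gripper_width: 0.0254
gripper_force: 60.0
```

apply_moves --pt "0 0 0 0 0 0.0007 -1" --pt "0 0 0 0 0 0.0014 -1" --pt "0 0 0 0 0 0.002 -1" --pt "0 0 0 0 0 0.002 -1" --pt "0 0 0 0 0 0.002 -1"

```text
clock: 8.3
ee_pos: [0.5264, -0.1507, 0.1377]
ee_rot: [0.738, 0.675, 0.0, -0.0]
ft_force: [-1.0, 0.9, -3.2]
gripper_width: 0.0256
gripper_force: 60.0
```

apply_moves --pt "0 0 0 0 0 0.0007 -1" --pt "0 0 0 0 0 0.0014 -1" --pt "0 0 0 0 0 0.002 -1" --pt "0 0 0 0 0 0.002 -1" --pt "0 0 0 0 0 0.002 -1"

```text
clock: 8.8
ee_pos: [0.5264, -0.1507, 0.1357]
ee_rot: [0.738, 0.675, -0.0, -0.0]
ft_force: [0.5, -0.3, -3.6]
gripper_width: 0.0257
gripper_force: 60.0
```

apply_moves --pt "0 0 0 0 0 0.0007 -1" --pt "0 0 0 0 0 0.0014 -1" --pt "0 0 0 0 0 0.002 -1" --pt "0 0 0 0 0 0.002 -1" --pt "0 0 0 0 0 0.002 -1"

```text
clock: 9.3
ee_pos: [0.5264, -0.1507, 0.1337]
ee_rot: [0.738, 0.675, -0.0, -0.0]
ft_force: [0.5, 0.3, -3.9]
gripper_width: 0.0254
gripper_force: 60.0
```

apply_moves --pt "0 0 0 0 0 0.0007 -1" --pt "0 0 0 0 0 0.0014 -1" --pt "0 0 0 0 0 0.002 -1" --pt "0 0 0 0 0 0.002 -1" --pt "0 0 0 0 0 0.002 -1"

```text
clock: 9.8
ee_pos: [0.5264, -0.1507, 0.1317]
ee_rot: [0.738, 0.675, -0.0, -0.0]
ft_force: [-0.1, 0.3, -4.2]
gripper_width: 0.0257
gripper_force: 60.0
```

apply_moves --pt "0 0 0 0 0 0.0007 -1" --pt "0 0 0 0 0 0.0014 -1" --pt "0 0 0 0 0 0.002 -1" --pt "0 0 0 0 0 0.002 -1" --pt "0 0 0 0 0 0.002 -1"

```text
clock: 10.3
ee_pos: [0.5264, -0.1507, 0.1297]
ee_rot: [0.738, 0.675, 0.0, 0.0]
ft_force: [0.1, -0.1, -4.2]
gripper_width: 0.0258
gripper_force: 60.0
```

apply_moves --pt "0 0 0 0 0 0.0007 -1" --pt "0 0 0 0 0 0.0014 -1" --pt "0 0 0 0 0 0.002 -1" --pt "0 0 0 0 0 0.002 -1" --pt "0 0 0 0 0 0.002 -1"

```text
clock: 10.8
ee_pos: [0.5265, -0.1508, 0.1281]
ee_rot: [0.738, 0.675, 0.0, 0.0]
ft_force: [-1.9, 1.0, 3.7]
gripper_width: 0.0255
gripper_force: 60.0
```

apply_moves --pt "0 0 0 0 0 0.0007 -1" --pt "0 0 0 0 0 0.0014 -1" --pt "0 0 0 0 0 0.002 -1" --pt "0 0 0 0 0 0.002 -1" --pt "0 0 0 0 0 0.002 -1"

```text
clock: 11.3
ee_pos: [0.5266, -0.1508, 0.1261]
ee_rot: [0.738, 0.675, 0.0, 0.0]
ft_force: [-0.8, 0.5, 5.6]
gripper_width: 0.0254
gripper_force: 60.0
```

apply_moves --pt "0 0 0 0 0 0.0003 -1" --pt "0 0 0 0 0 0.0006 -1" --pt "0 0 0 0 0 0.0006 -1" --pt "0 0 0 0 0 0.0006 -1" --pt "0 0 0 0 0 0.0006 -1"

```text
clock: 11.8
ee_pos: [0.5266, -0.1509, 0.1255]
ee_rot: [0.738, 0.675, 0.0, 0.0]
ft_force: [-1.5, 0.6, 5.4]
gripper_width: 0.0255
gripper_force: 60.0
```

apply_moves --pt "0 0 0 0 0 0.0002 -1" --pt "0 0 0 0 0 0.0004 -1" --pt "0 0 0 0 0 0.0004 -1" --pt "0 0 0 0 0 0.0004 -1" --pt "0 0 0 0 0 0.0004 -1"

```text
clock: 12.3
ee_pos: [0.5266, -0.1508, 0.1251]
ee_rot: [0.738, 0.675, 0.0, 0.0]
ft_force: [-1.1, 1.1, 5.1]
gripper_width: 0.0254
gripper_force: 60.0
```

apply_moves --pt "0 0 0 0 0 0.0002 -1" --pt "0 0 0 0 0 0.0004 -1" --pt "0 0 0 0 0 0.0004 -1" --pt "0 0 0 0 0 0.0004 -1" --pt "0 0 0 0 0 0.0004 -1"

```text
clock: 12.8
ee_pos: [0.5266, -0.1508, 0.125]
ee_rot: [0.737, 0.675, 0.0, 0.001]
ft_force: [-2.1, 0.2, 7.6]
gripper_width: 0.0255
gripper_force: 60.0
```

apply_moves --pt "0 0 0 0 0 0.0001 -1" --pt "0 0 0 0 -0.001 0.0002 -1" --pt "0 0 0 0 -0.002 0.0002 -1" --pt "0 0 0 0 -0.003 0.0002 -1" --pt "0 0 0 0 -0.003 0.0002 -1"

```text
clock: 13.3
ee_pos: [0.5239, -0.1506, 0.1249]
ee_rot: [0.738, 0.675, 0.001, 0.001]
ft_force: [-0.1, 0.5, 7.3]
gripper_width: 0.0256
gripper_force: 60.0
```

apply_moves --pt "0 0 0 0 0 0.0002 -1" --pt "0 0 0 0 0.001 0.0002 -1" --pt "0 0 0 0 0.002 0.0002 -1" --pt "0 0 0 0 0.003 0.0002 -1" --pt "0 0 0 0 0.004 0.0002 -1"

```text
clock: 13.8
ee_pos: [0.5277, -0.151, 0.1249]
ee_rot: [0.738, 0.675, 0.0, 0.001]
ft_force: [-1.7, 0.9, 10.5]
gripper_width: 0.0257
gripper_force: 60.0
```

apply_moves --pt "0 0 0 0 0.001 0 -1" --pt "0 0 0 0 0.002 0 -1" --pt "0 0 0 0 0.003 0 -1" --pt "0 0 0 0 0.004 0 -1" --pt "0 0 0 0 0.005 0 -1"

```text
clock: 14.3
ee_pos: [0.5323, -0.1514, 0.1251]
ee_rot: [0.737, 0.675, -0.0, 0.0]
ft_force: [-3.5, 0.4, 12.4]
gripper_width: 0.0258
gripper_force: 60.0
```

apply_moves --pt "0 0 0 0 0.001 -0.0001 -1" --pt "0 0 0 0 0.002 -0.0001 -1" --pt "0 0 0 0 0.003 -0.0002 -1" --pt "0 0 0 0 0.004 -0.0002 -1" --pt "0 0 0 0 0.005 -0.0002 -1"

```text
clock: 14.8
ee_pos: [0.5378, -0.1519, 0.1253]
ee_rot: [0.738, 0.675, 0.0, 0.001]
ft_force: [-0.9, 1.1, 11.8]
gripper_width: 0.0256
gripper_force: 60.0
```

apply_moves --pt "0 0 0 0 0.001 -0.0001 -1" --pt "0 0 0 0 0.002 -0.0001 -1" --pt "0 0 0 0 0.003 -0.0002 -1" --pt "0 0 0 0 0.004 -0.0002 -1" --pt "0 0 0 0 0.005 -0.0003 -1"

```text
clock: 15.3
ee_pos: [0.5424, -0.1523, 0.1256]
ee_rot: [0.737, 0.675, 0.0, 0.001]
ft_force: [-3.1, 1.7, 11.4]
gripper_width: 0.0258
gripper_force: 60.0
```

apply_moves --pt "0 0 0 0 0.001 -0.0001 -1" --pt "0 0 0 0 0.002 -0.0001 -1" --pt "0 0 0 0 0.003 -0.0002 -1" --pt "0 0 0 0 0.004 -0.0002 -1" --pt "0 0 0 0 0.005 -0.0003 -1"

```text
clock: 15.8
ee_pos: [0.5473, -0.1527, 0.1258]
ee_rot: [0.737, 0.675, -0.0, 0.0]
ft_force: [-5.3, 1.0, 12.5]
gripper_width: 0.0256
gripper_force: 60.0
```

apply_moves --pt "0 0 0 0 0.001 -0.0001 -1" --pt "0 0 0 0 0.002 -0.0002 -1" --pt "0 0 0 0 0.003 -0.0002 -1" --pt "0 0 0 0 0.004 -0.0003 -1" --pt "0 0 0 0 0.005 -0.0003 -1"

```text
clock: 16.3
ee_pos: [0.5524, -0.1532, 0.126]
ee_rot: [0.738, 0.675, 0.0, 0.001]
ft_force: [-3.0, 0.0, 9.2]
gripper_width: 0.0254
gripper_force: 60.0
```

apply_moves --pt "0 0 0 0 0.001 0 -1" --pt "0 0 0 0 0.002 -0.0001 -1" --pt "0 0 0 0 0.003 -0.0001 -1" --pt "0 0 0 0 0.004 -0.0001 -1" --pt "0 0 0 0 0.005 -0.0002 -1"

```text
clock: 16.8
ee_pos: [0.5572, -0.1536, 0.1262]
ee_rot: [0.737, 0.675, -0.0, 0.0]
ft_force: [-4.6, 0.9, 10.8]
gripper_width: 0.0256
gripper_force: 60.0
```

apply_moves --pt "0 0 0 0 0.001 0 -1" --pt "0 0 0 0 0.002 -0.0001 -1" --pt "0 0 0 0 0.003 -0.0001 -1" --pt "0 0 0 0 0.004 -0.0002 -1" --pt "0 0 0 0 0.005 -0.0002 -1"

```text
clock: 17.3
ee_pos: [0.5624, -0.1541, 0.1264]
ee_rot: [0.738, 0.675, 0.0, 0.001]
ft_force: [-2.1, -0.3, 9.6]
gripper_width: 0.0258
gripper_force: 60.0
```

apply_moves --pt "0 0 0 0 0.001 0 -1" --pt "0 0 0 0 0.002 -0.0001 -1" --pt "0 0 0 0 0.003 -0.0001 -1" --pt "0 0 0 0 0.004 -0.0002 -1" --pt "0 0 0 0 0.005 -0.0002 -1"

```text
clock: 17.8
ee_pos: [0.567, -0.1545, 0.1265]
ee_rot: [0.737, 0.675, -0.0, 0.0]
ft_force: [-4.5, 1.8, 11.8]
gripper_width: 0.0254
gripper_force: 60.0
```

apply_moves --pt "0 0 0 0 0.001 0 -1" --pt "0 0 0 0 0.002 -0.0001 -1" --pt "0 0 0 0 0.003 -0.0001 -1" --pt "0 0 0 0 0.004 -0.0002 -1" --pt "0 0 0 0 0.005 -0.0002 -1"

```text
clock: 18.3
ee_pos: [0.5724, -0.155, 0.1267]
ee_rot: [0.738, 0.675, 0.0, 0.001]
ft_force: [-1.8, 0.1, 7.8]
gripper_width: 0.0256
gripper_force: 60.0
```

apply_moves --pt "0 0 0 0 0 0.0001 -1" --pt "0 0 0 0 0.001 0.0001 -1" --pt "0 0 0 0 0.002 0.0001 -1" --pt "0 0 0 0 0.003 0 -1" --pt "0 0 0 0 0.004 0 -1"

```text
clock: 18.8
ee_pos: [0.576, -0.1554, 0.1268]
ee_rot: [0.737, 0.675, -0.0, 0.0]
ft_force: [-4.1, 0.2, 10.6]
gripper_width: 0.0256
gripper_force: 60.0
```

apply_moves --pt "0 0 0 0 0.001 0 -1" --pt "0 0 0 0 0.002 0 -1" --pt "0 0 0 0 0.003 -0.0001 -1" --pt "0 0 0 0 0.004 -0.0001 -1" --pt "0 0 0 0 0.005 -0.0001 -1"

```text
clock: 19.3
ee_pos: [0.5814, -0.1558, 0.1269]
ee_rot: [0.738, 0.675, 0.0, 0.001]
ft_force: [-1.4, -0.5, 9.3]
gripper_width: 0.0254
gripper_force: 60.0
```

apply_moves --pt "0 0 0 0 0.001 0 -1" --pt "0 0 0 0 0.002 0 -1" --pt "0 0 0 0 0.003 -0.0001 -1" --pt "0 0 0 0 0.004 -0.0001 -1" --pt "0 0 0 0 0.005 -0.0001 -1"

```text
clock: 19.8
ee_pos: [0.5859, -0.1562, 0.1269]
ee_rot: [0.737, 0.675, -0.0, 0.0]
ft_force: [-5.3, 0.1, 9.6]
gripper_width: 0.0258
gripper_force: 60.0
```

apply_moves --pt "0 0 0 0 0.001 0 -1" --pt "0 0 0 0 0.002 0 -1" --pt "0 0 0 0 0.003 0 -1" --pt "0 0 0 0 0.004 0 -1" --pt "0 0 0 0 0.005 0 -1"

```text
clock: 20.3
ee_pos: [0.5915, -0.1568, 0.1271]
ee_rot: [0.738, 0.675, 0.0, 0.001]
ft_force: [-1.2, -0.6, 9.6]
gripper_width: 0.0259
gripper_force: 60.0
```

apply_moves --pt "0 0 0 0 0.001 0 -1" --pt "0 0 0 0 0.002 0 -1" --pt "0 0 0 0 0.003 0 -1" --pt "0 0 0 0 0.004 0 -1" --pt "0 0 0 0 0.005 -0.0001 -1"

```text
clock: 20.8
ee_pos: [0.596, -0.1572, 0.1271]
ee_rot: [0.738, 0.675, -0.0, 0.0]
ft_force: [-2.7, -0.0, 9.6]
gripper_width: 0.0254
gripper_force: 60.0
```

apply_moves --pt "0 0 0 0 0.0015 0 -1" --pt "0 0 0 0 0.003 0 -1" --pt "0 0 0 0 0.0045 0 -1" --pt "0 0 0 0 0.006 -0.0001 -1" --pt "0 0 0 0 0.0075 -0.0001 -1"

```text
clock: 21.3
ee_pos: [0.6033, -0.1578, 0.1271]
ee_rot: [0.738, 0.675, -0.0, 0.0]
ft_force: [-4.6, -0.0, 10.5]
gripper_width: 0.025
gripper_force: 60.0
```

apply_moves --pt "0 0 0 0 0.0015 0 -1" --pt "0 0 0 0 0.003 0 -1" --pt "0 0 0 0 0.0045 0 -1" --pt "0 0 0 0 0.006 0 -1" --pt "0 0 0 0 0.0075 0 -1"

```text
clock: 21.8
ee_pos: [0.6109, -0.1585, 0.1272]
ee_rot: [0.738, 0.675, -0.0, 0.0]
ft_force: [-6.3, -0.5, 11.0]
gripper_width: 0.0257
gripper_force: 60.0
```

apply_moves --pt "0 0 0 0 0.0015 0 -1" --pt "0 0 0 0 0.003 0 -1" --pt "0 0 0 0 0.0045 0 -1" --pt "0 0 0 0 0.006 -0.0001 -1" --pt "0 0 0 0 0.0075 -0.0001 -1"

```text
clock: 22.3
ee_pos: [0.6189, -0.1592, 0.1274]
ee_rot: [0.738, 0.675, 0.0, 0.001]
ft_force: [-2.0, -1.0, 8.6]
gripper_width: 0.0254
gripper_force: 60.0
```

apply_moves --pt "0 0 0 0 0.0015 0.0001 -1" --pt "0 0 0 0 0.003 0.0001 -1" --pt "0 0 0 0 0.0045 0.0001 -1" --pt "0 0 0 0 0.006 0.0001 -1" --pt "0 0 0 0 0.0075 0.0001 -1"

```text
clock: 22.8
ee_pos: [0.6266, -0.16, 0.1274]
ee_rot: [0.738, 0.675, 0.0, 0.001]
ft_force: [-1.2, -0.2, 7.9]
gripper_width: 0.0256
gripper_force: 60.0
```

apply_moves --pt "0 0 0 0 0 0.0001 -1" --pt "0 0 0 0 0.001 0.0001 -1" --pt "0 0 0 0 0.002 0.0002 -1" --pt "0 0 0 0 0.003 0.0002 -1" --pt "0 0 0 0 0.003 0.0002 -1"

```text
clock: 23.3
ee_pos: [0.6299, -0.1603, 0.1274]
ee_rot: [0.738, 0.675, 0.001, 0.002]
ft_force: [-1.0, -0.4, 9.1]
gripper_width: 0.0255
gripper_force: 60.0
```

apply_moves --pt "0 0 0 0 -0.002 0.0001 -1" --pt "0 0 0 0 -0.004 0.0001 -1" --pt "0 0 0 0 -0.006 0.0001 -1" --pt "0 0 0 0 -0.008 0.0001 -1" --pt "0 0 0 0 -0.01 0.0001 -1"

```text
clock: 23.8
ee_pos: [0.62, -0.1594, 0.1274]
ee_rot: [0.738, 0.675, 0.001, 0.002]
ft_force: [0.6, -0.6, 8.8]
gripper_width: 0.0257
gripper_force: 60.0
```

apply_moves --pt "0 0 0 0 -0.002 0.0001 -1" --pt "0 0 0 0 -0.004 0.0002 -1" --pt "0 0 0 0 -0.006 0.0003 -1" --pt "0 0 0 0 -0.008 0.0003 -1" --pt "0 0 0 0 -0.01 0.0003 -1"

```text
clock: 24.3
ee_pos: [0.6102, -0.1585, 0.1273]
ee_rot: [0.738, 0.675, 0.001, 0.002]
ft_force: [-0.3, 0.5, 9.9]
gripper_width: 0.0255
gripper_force: 60.0
```

apply_moves --pt "0 0 0 0 -0.0025 0.0001 -1" --pt "0 0 0 0 -0.005 0.0002 -1" --pt "0 0 0 0 -0.0075 0.0003 -1" --pt "0 0 0 0 -0.01 0.0003 -1" --pt "0 0 0 0 -0.0125 0.0003 -1"

```text
clock: 24.8
ee_pos: [0.5978, -0.1574, 0.1271]
ee_rot: [0.738, 0.675, 0.001, 0.002]
ft_force: [0.8, -0.2, 10.7]
gripper_width: 0.0255
gripper_force: 60.0
```

apply_moves --pt "0 0 0 0 -0.0025 0.0001 -1" --pt "0 0 0 0 -0.005 0.0001 -1" --pt "0 0 0 0 -0.0075 0.0002 -1" --pt "0 0 0 0 -0.01 0.0003 -1" --pt "0 0 0 0 -0.0125 0.0003 -1"

```text
clock: 25.3
ee_pos: [0.5854, -0.1562, 0.1269]
ee_rot: [0.738, 0.675, 0.001, 0.002]
ft_force: [0.6, 0.2, 11.9]
gripper_width: 0.0255
gripper_force: 60.0
```

apply_moves --pt "0 0 0 0 -0.0025 0 -1" --pt "0 0 0 0 -0.005 0.0001 -1" --pt "0 0 0 0 -0.0075 0.0001 -1" --pt "0 0 0 0 -0.01 0.0002 -1" --pt "0 0 0 0 -0.0125 0.0002 -1"

```text
clock: 25.8
ee_pos: [0.5729, -0.1551, 0.1266]
ee_rot: [0.738, 0.675, 0.001, 0.002]
ft_force: [0.3, 0.2, 11.6]
gripper_width: 0.0254
gripper_force: 60.0
```

apply_moves --pt "0 0 0 0 -0.0025 0 -1" --pt "0 0 0 0 -0.005 0.0001 -1" --pt "0 0 0 0 -0.0075 0.0002 -1" --pt "0 0 0 0 -0.01 0.0003 -1" --pt "0 0 0 0 -0.0125 0.0003 -1"

```text
clock: 26.3
ee_pos: [0.5604, -0.154, 0.1262]
ee_rot: [0.738, 0.675, 0.001, 0.002]
ft_force: [1.6, 2.0, 10.7]
gripper_width: 0.0257
gripper_force: 60.0
```

apply_moves --pt "0 0 0 0 -0.0025 0.0001 -1" --pt "0 0 0 0 -0.005 0.0002 -1" --pt "0 0 0 0 -0.0075 0.0003 -1" --pt "0 0 0 0 -0.01 0.0004 -1" --pt "0 0 0 0 -0.0125 0.0004 -1"

```text
clock: 26.8
ee_pos: [0.5479, -0.1529, 0.1257]
ee_rot: [0.738, 0.675, 0.001, 0.002]
ft_force: [1.1, 0.7, 11.3]
gripper_width: 0.0252
gripper_force: 60.0
```

apply_moves --pt "0 0 0 0 -0.0025 0.0001 -1" --pt "0 0 0 0 -0.005 0.0002 -1" --pt "0 0 0 0 -0.0075 0.0003 -1" --pt "0 0 0 0 -0.01 0.0004 -1" --pt "0 0 0 0 -0.0125 0.0004 -1"

```text
clock: 27.3
ee_pos: [0.5354, -0.1518, 0.1252]
ee_rot: [0.738, 0.675, 0.001, 0.002]
ft_force: [0.2, 1.5, 11.3]
gripper_width: 0.0257
gripper_force: 60.0
```

apply_moves --pt "0 0 0 0 -0.0025 0.0001 -1" --pt "0 0 0 0 -0.005 0.0002 -1" --pt "0 0 0 0 -0.0075 0.0003 -1" --pt "0 0 0 0 -0.01 0.0004 -1" --pt "0 0 0 0 -0.0115 0.0004 -1"

```text
clock: 27.8
ee_pos: [0.5238, -0.1507, 0.1246]
ee_rot: [0.738, 0.675, 0.001, 0.002]
ft_force: [0.3, 0.5, 8.9]
gripper_width: 0.0253
gripper_force: 60.0
```

apply_moves --pt "0 0 0 0 0 -0.005 -1" --pt "0 0 0 0 0 -0.02 -1" --pt "0 0 0 0 0 -0.045 -1" --pt "0 0 0 0 0 -0.065 -1" --pt "0 0 0 0 0 -0.075 -1"

```text
clock: 28.3
ee_pos: [0.523, -0.1505, 0.1993]
ee_rot: [0.738, 0.675, 0.0, 0.0]
ft_force: [0.4, 0.1, -4.2]
gripper_width: 0.0254
gripper_force: 60.0
```

```bash
python3 to.py .5335 .1463 .2 .1947; python3 -c "
from h import *
for n in('scene','top'): cv2.imwrite(f'pics/{n}3.png',env.camera(n)[:,:,::-1])
b=cv2.imread('pics/scene3.png');cv2.imwrite('pics/crop4.png',np.hstack([cv2.resize(i,(400,400),interpolation=cv2.INTER_CUBIC) for i in(b[200:280,240:320],cv2.imread('pics/scene0.png')[200:280,240:320])]))"
```

```text
turn [ 0.0007  0.0005 -0.2827] shift [ 0.2966 -0.0157 -0.0009]
at [ 0.523  -0.1505  0.1993] F [ 0.4   0.08 -4.2 ] w 0.0254 t 28.3 q6 [-0.5   0.41  1.4  -0.    1.34 -0.41]
```

View pics/crop4.png

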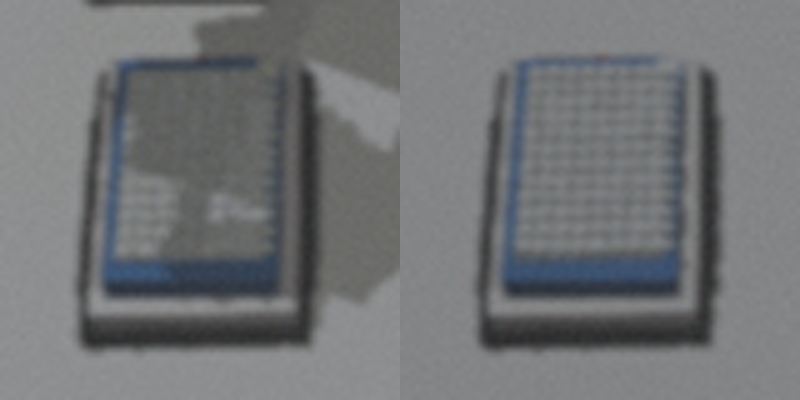

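Strips sit lower all along and uniformly; they look home. Now back to the stand.

apply_moves --pt "0 0 -0.03 0.02 -0.001 0 -1" --pt "0 0 -0.06 0.05 -0.003 0 -1" --pt "0 0 -0.09 0.085 -0.005 0 -1" --pt "0 0 -0.12 0.12 -0.006 0 -1" --pt "0 0 -0.15 0.155 -0.008 0 -1"

```text
clock: 28.9
ee_pos: [0.528, 0.0061, 0.1968]
ee_rot: [0.685, 0.729, -0.001, -0.001]
ft_force: [1.1, -0.0, -2.9]
gripper_width: 0.0256
gripper_force: 60.0
```

```bash
python3 to.py .5335 .1463 .2 .1947
```

```text
turn [-0.0025 -0.0009 -0.1318] shift [ 0.1396  0.0143 -0.0032]
at [0.528  0.0061 0.1968] F [ 1.12 -0.   -2.94] w 0.0256 t 28.9 q6 [-0.21  0.39  1.44  0.    1.32 -0.28]
```

apply_moves --pt "0 0 -0.035 0.035 0.0035 0 -1" --pt "0 0 -0.07 0.07 0.007 0 -1" --pt "0 0 -0.1 0.105 0.01 0 -1" --pt "0 0 -0.125 0.13 0.013 0 -1" --pt "0 0 -0.132 0.14 0.0143 0 -1"

```text
clock: 29.4
ee_pos: [0.5334, 0.1473, 0.1967]
ee_rot: [0.634, 0.773, -0.001, -0.001]
ft_force: [0.1, -0.8, -4.3]
gripper_width: 0.0254
gripper_force: 60.0
```

apply_moves --pt "0 0 0 0 0 0 -1" --pt "0 0 0 0 0 0.015 -1" --pt "0 0 0 0 0 0.04 -1" --pt "0 0 0 0 0 0.06 -1" --pt "0 0 0 0 0 0.06 -1"

```text
clock: 29.9
ee_pos: [0.5329, 0.1438, 0.1356]
ee_rot: [0.636, 0.772, -0.002, -0.002]
ft_force: [-0.0, -0.2, -4.2]
gripper_width: 0.0255
gripper_force: 60.0
```

```bash
python3 to.py .5335 .1463 .0868 .1947
```

```text
turn [-0.0061 -0.0004 -0.0026] shift [0.0023 0.0014 0.0488]
at [0.5329 0.1438 0.1356] F [-0.01 -0.22 -4.24] w 0.0255 t 29.9 q6 [ 0.05  0.49  1.46 -0.    1.2  -0.14]
```

apply_moves --pt "0 0 0 0 0 0 -1" --pt "0 0 0 0 0 0 -1" --pt "0 0 0 0 0 0 -1" --pt "0 0 0 0 0 0 -1" --pt "0 0 0 0 0 0 -1"

```text
clock: 30.4
ee_pos: [0.5342, 0.1453, 0.1387]
ee_rot: [0.635, 0.772, 0.0, 0.0]
ft_force: [0.5, 0.7, -4.3]
gripper_width: 0.0251
gripper_force: 60.0
```

```bash
python3 to.py .5335 .1463 .0868 .1947
```

```text
turn [ 0.0007  0.0001 -0.0007] shift [ 0.0011 -0.0006  0.0519]
at [0.5342 0.1453 0.1387] F [ 0.52  0.73 -4.31] w 0.0251 t 30.4 q6 [ 0.05  0.49  1.46 -0.    1.2  -0.14]
```

apply_moves --pt "0 0 0 0.001 -0.0006 0.01 -1" --pt "0 0 0 0.001 -0.0006 0.022 -1" --pt "0 0 0 0.001 -0.0006 0.034 -1" --pt "0 0 0 0.001 -0.0006 0.042 -1" --pt "0 0 0 0.001 -0.0006 0.046 -1"

```text
clock: 30.9
ee_pos: [0.533, 0.1461, 0.091]
ee_rot: [0.635, 0.772, -0.001, -0.001]
ft_force: [0.6, -0.2, -2.6]
gripper_width: 0.0256
gripper_force: 60.0
```

apply_moves --pt "0 0 0 0 0 0.001 -1" --pt "0 0 0 0 0 0.002 -1" --pt "0 0 0 0 0 0.003 -1" --pt "0 0 0 0 0 0.004 -1" --pt "0 0 0 0 0 0.005 -1"

```text
clock: 31.4
ee_pos: [0.5334, 0.1462, 0.0875]
ee_rot: [0.635, 0.772, 0.0, 0.0]
ft_force: [-0.3, -0.1, -3.4]
gripper_width: 0.0251
gripper_force: 60.0
```

apply_moves --pt "0 0 0 0 0 0.0003 -1" --pt "0 0 0 0 0 0.0006 -1" --pt "0 0 0 0 0 0.0008 -1" --pt "0 0 0 0 0 0.001 -1" --pt "0 0 0 0 0 0.001 -1"

```text
clock: 31.9
ee_pos: [0.5334, 0.1462, 0.0867]
ee_rot: [0.635, 0.772, 0.0, 0.0]
ft_force: [-1.6, -0.2, 2.2]
gripper_width: 0.0258
gripper_force: 60.0
```

apply_moves --pt "0 0 0 0 0 0 -0.2" --pt "0 0 0 0 0 0 0.2" --pt "0 0 0 0 0 0 0.6" --pt "0 0 0 0 0 0 0.6" --pt "0 0 0 0 0 0 0.6"

```text
clock: 32.4
ee_pos: [0.5334, 0.1461, 0.0864]
ee_rot: [0.635, 0.772, 0.0, 0.0]
ft_force: [-0.6, -0.6, 0.1]
gripper_width: 0.0633
gripper_force: 0.0
```

apply_moves --pt "0 0 0 0 0 -0.005 0.6" --pt "0 0 0 0 0 -0.03 0.6" --pt "0 0 0 0 0 -0.06 0.6" --pt "0 0 0 0 0 -0.095 0.6" --pt "0 0 0 0 0 -0.12 0.6"

```text
clock: 32.9
ee_pos: [0.5336, 0.1462, 0.209]
ee_rot: [0.635, 0.772, 0.001, 0.001]
ft_force: [0.6, -0.6, -0.3]
gripper_width: 0.0705
gripper_force: 0.0
```

apply_moves --pt "0 0 0 -0.03 -0.02 0 0.6" --pt "0 0 0 -0.06 -0.05 0 0.6" --pt "0 0 0 -0.09 -0.08 0 0.6" --pt "0 0 0 -0.11 -0.11 0 0.6" --pt "0 0 0 -0.12 -0.13 0 0.6"

```text
clock: 33.4
ee_pos: [0.4275, 0.002, 0.2067]
ee_rot: [0.636, 0.772, -0.0, 0.0]
ft_force: [0.3, -0.6, 0.1]
gripper_width: 0.0706
gripper_force: 0.0
```

```bash
python3 -c "
from h import *
for n in('scene','top'): cv2.imwrite(f'pics/{n}5.png',env.camera(n)[:,:,::-1])
a=cv2.imread('pics/top5.png')[130:230,180:290];b=cv2.imread('pics/scene5.png')[150:290,230:470]
cv2.imwrite('pics/crop5.png',np.hstack([cv2.resize(i,s,interpolation=cv2.INTER_CUBIC) for i,s in((a,(300,300)),(b,(500,300)))]));print(env.sense()['clock'])"
```

```text
33.5
```

View pics/crop5.png

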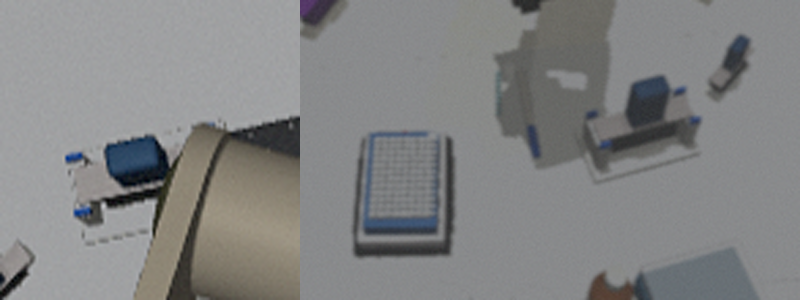

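The roller hangs upright between its lips (crop 648,100). The sheet is flat, and the block, marker and bystanders have not moved. Handing in.

```bash
python3 -c "
from plant import env
print(env.hand_in())"
```

```text
the job is handed in; nothing more can be done
None
```

The roller is back upright in its stand after one pass along the plate and one back; force and height readings suggest all twelve strips are home. The highest press read was about 17 N, sampled every half second. I handed in at about 33.5 s; no verdict came back.

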